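# Alternate hat-shaped hubs in a sloping packing rack

### The arm

A 6-joint arm with a two-finger parallel gripper is mounted at the origin on the work surface. World frame = base frame: x ahead of the robot, y to its left, z up, the work surface at z = 0. Lengths are in m, angles in rad, forces in N, time in s.
With the tool pointing down it reaches from about 0.425 to 0.95 m from the base axis. Payload 3.5 kg.
Tool frame: the origin (TCP) lies midway between the tips of the shut fingers; the grasp point (between the pads) lies 19 mm behind it; z points along the fingers, y is the line along which they close (so a half turn about z gives the same grasp; the last joint's range is limited). The gripper opens to 85 mm and grips with 20 to 120 N. Pads are 22 mm wide; open, the fingers measure 114 mm over their backs; the gripper's body (76 mm by 85 mm) begins 54 mm behind the grasp point. The pads swing forward as they close: fully open they stand 13 mm farther back than shut.
Start: joints at [1.152, 0.286, 1.577, -0, 1.279, -0.15], TCP at [0.179, 0.651, 0.231] pointing down, gripper open.
Joint ranges: [-2.77, 2.77], [-0.9, 2.22], [0.21, 2.48], [-1.53, 4.67], [0.24, 2.81], [-2.84, 2.84]. Speed limits (rad/s): [2.79, 2.79, 3.14, 3.14, 3.14, 3.14].

### API

Orientations are given as a unit quaternion [x, y, z, w].
In Python, from plant import ctrl gives the robot as it stands.
- The arm moves only by the tool arm_command, never from a script. Its argument "steps" is one flat list of numbers, 5 for each row, row after row: the opening in per cent of the stroke, from 0 (shut) to 100 (fully open), then the shift along the tool's x, y, z each as a share of 25 mm, from -1 to 1, then the turn about the tool's z as a share of 0.1 rad, from -1 to 1. In form: [grip, tx, ty, tz, spin, grip, tx, ty, tz, spin, ...]. A call has 1 to 8 rows; each row shifts and turns the commanded pose from where the row before left it, along the tool's axes as they then stand; what a row does not reach is not made up. A row lasts 1/12 s, in which the tool goes at most 41.7 mm and 7.16 degrees, less where a joint would pass 70% of its speed; a pose out of reach is approached as far as the arm can. A call with a number of a shift or a turn outside -1 to 1 is refused whole. A call with a gripper value outside its range is refused whole. The fingers move at their own pace and stop on an object; "squeeze" is the grip in N (left out, the last holds). Time passes only in rows, so rows that do not move let the fingers close. It gives the time, the measured TCP pose, the force, the opening and the grip force at its end, in the units of the state.
- ctrl.get_state(): the state, without advancing time (a new reading comes with each control period).
- ctrl.read_camera(name): name is "scene" or "top"; returns the picture (420x560x3 uint8, red, green, blue); there is no depth.
- ctrl.camera_model(name): a dict with "intrinsics" (3x3 intrinsics, pixels), "rvec" (rotation vector, rad) and "tvec" (3), from world to camera coordinates, as OpenCV has them. Camera axes: x right, y down, z forward; pixel columns grow to the right and rows downward; lengths in m; the calibration is good to about 2 mm. A picture is of the moment at which its call begins. camera_model takes no time and is no camera call.
- ctrl.sign_off(): hands the job in; it is judged then, once.
The state is a dict: "time": time; "qpos": joint angles; "dq": joint speeds; "joint_efforts": joint torques, N m; "eef_pos": TCP position; "tcp_rot": TCP orientation; "contact_force": force on the tool from outside, world axes, zero at the start; "wrist_torque": the same for the moment, N m; "opening": opening from 0.0 (shut) to 1.0 (fully open); "finger_force": force on a finger pad.
Only numpy, scipy, OpenCV 4.12 (cv2) and the standard library are available. Lean on these libraries where they do the work, as an engineer would, in place of code of your own. Each camera call takes 0.05 s, during which the arm holds its last target. There are 200 camera calls.

### The job

Fill the sloping white packing rack from the bottom with the two loose small hubs so that the row alternates and packs tight: first set the upside-down one, still crown down, flat in the channel, gently and right against the hub already packed there, its brim lapping over that hub's brim. Then lay the crown-up one, still crown up, flat in the channel above it and slide it down gently so its brim goes under the brim of the crown-down hub, until it is tight against it. Leave the packed hub in its place and everything else on the bench undisturbed.

Things in the scene. Friction and masses are not known exactly. Their poses are not given: they have to be found in the camera images.
- tray: fixed sloping channel of the white packing rack. Origin: on its floor, on the centre line, at the face of the stop at the low end. x runs up the slope (30 deg, rising towards the robot), y across, z square out of the floor. Floor 205 mm long, 68 mm wide between rails 7 mm high; stop 16 mm high, upper end open. Hubs may stick or slide on it; packed tight, alternate hubs are 46 mm apart
- packed_hub_centre (a point): plain bare-metal hat-shaped hub: round brim 60 mm across, 8 mm thick; solid crown 32 mm across standing 24 mm off one face (32 mm in all), about 120 g. Lies packed crown up at the bottom of the channel, brim against the stop, its centre about 30 mm up the channel. This point is its centre, half-way up on its axis; z along its axis towards its crown
- down_hub_centre (a point): plain bare-metal hat-shaped hub: round brim 60 mm across, 8 mm thick; solid crown 32 mm across standing 24 mm off one face (32 mm in all), about 120 g. This one stands upside down on its crown on the bench, the brim on top from 24 to 32 mm up. This point is its centre, half-way up on its axis; z along its axis from the crown's end to the brim
- down_hub_crown (a point): the centre of the crown's end face of the upside-down hub (the face it stands on); same axes
- up_hub_centre (a point): plain bare-metal hat-shaped hub: round brim 60 mm across, 8 mm thick; solid crown 32 mm across standing 24 mm off one face (32 mm in all), about 120 g. This one lies crown up on the bench, brim down. This point is its centre, half-way up on its axis; z along its axis towards its crown
- up_hub_crown (a point): the centre of the crown's end face (the top) of the crown-up hub; same axes
- big_hub: a larger hub of the same form, not of this set: brim 84 mm, 40 mm high, crown up on the bench; origin under its centre
- vial_a: small glass vial with a cap, 24 mm across, 46 mm high, standing; origin under its centre
- vial_b: small glass vial like the other
- vial_c: small glass vial like the other
- pill_bottle: blue pill bottle with white cap, 44 mm across, 85 mm high, standing; origin under its centre
- perfume_box: upright white perfume box 50 x 70 x 100 mm high; origin under its centre
- small_carton: small cardboard carton 45 x 60 x 30 mm high; origin under its centre
Mind the look-alikes: they are no part of the job. Leave any purple or yellow look-alike of the part that bears up_hub_centre alone.

How it is judged:
By the outcome, as a careful person would: the job done as asked, in the order asked, and still so for the second after the job is handed in, with the robot touching nothing.
It also fails if it takes over 61 s, if anything falls off the work surface, if the arm or the gripper's body presses on something with over 40 N, if the wrist force passes 120 N, or if a joint passes its speed limit or range.

## Working session

There is one attempt and no reset: what is moved stays moved. The work goes in short steps, Python scripts to look and compute and a tool call to move; the robot and the scene stay as the last step left them, time stands still between calls to the robot, and variables do not carry over. Pictures are saved under pics/ and viewed, at most 10 in all, crops included, and the job is handed in when it is done.

Besides the shell and the picture viewer there is one more tool, called after "Emit:" as name(argument=value, ...) on one line, values as JSON. arm_command: Moves the arm, as the interface text tells. Its arguments: {"type":"object","properties":{"steps":{"type":"array","items":{"type":"number"}},"squeeze":{"type":"number"}},"required":["steps"]}

```bash
mkdir -p pics; python3 - <<'E'
from plant import ctrl
import cv2,numpy as np
for n in("scene","top"):
    im=ctrl.read_camera(n); cv2.imwrite(f"pics/{n}0.png",im[:,:,::-1])
    m=ctrl.camera_model(n); R=cv2.Rodrigues(np.array(m["rvec"]))[0]
    print(n,np.array(m["intrinsics"]).tolist(),(-R.T@np.array(m["tvec"]).ravel()).round(3),R.round(2).tolist())
print(ctrl.get_state())
E
```

```text
scene [[390.4575777787041, 0.0, 275.5117954520458], [0.0, 390.4575777787041, 211.64069388060423], [0.0, 0.0, 1.0]] [1.124 0.421 0.652] [[-0.58, 0.81, -0.01], [0.53, 0.37, -0.76], [-0.62, -0.45, -0.65]]
top [[485.50185744718306, 0.0, 285.2571068626433], [0.0, 485.50185744718306, 205.33048175832786], [0.0, 0.0, 1.0]] [0.282 0.029 1.353] [[0.02, -1.0, -0.0], [-0.98, -0.02, -0.19], [0.19, 0.01, -0.98]]
{'time': 0.1, 'qpos': array([ 1.15199879e+00,  2.87100196e-01,  1.57803490e+00, -3.01381317e-05,
        1.27857675e+00, -1.49993358e-01]), 'dq': array([ 0.00038604, -0.00133233, -0.00305779,  0.00023279, -0.00222313,
        0.00026388]), 'joint_efforts': array([ 3.55068059e-04, -4.07295120e+01, -2.93699151e+01, -1.32428395e-04,
        3.35850375e-03, -1.39057227e-05]), 'eef_pos': array([0.17899698, 0.65022175, 0.23006774]), 'tcp_rot': array([ 1.33993427e-01,  9.90981654e-01, -1.02108157e-03, -2.83452486e-04]), 'contact_force': array([-0.31889304,  0.32638561, -0.61639651]), 'wrist_torque': array([ 0.03252293, -0.02864742,  0.03042628]), 'finger_force': 0.0, 'opening': 0.9997612668424323}
```

View pics/scene0.png

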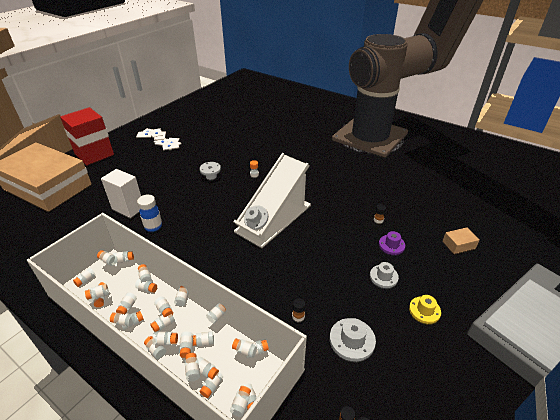

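View pics/top0.png

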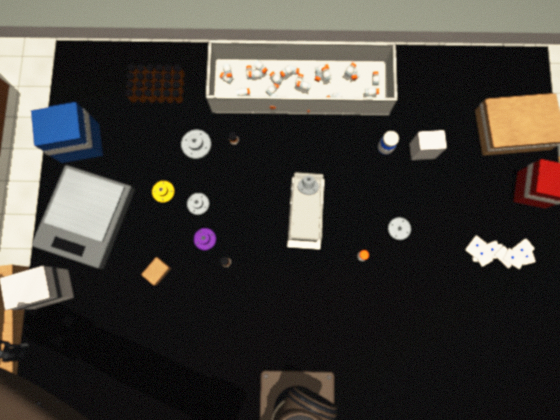

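Scene view: down hub (210,170), up hub (384,274), tray (235–310,155–245). Top view: down hub (399,229), up hub (198,204), tray x 288–325, y 173–248, with the packed hub at (308,184).

```bash
cat > h.py <<'E'
import cv2,numpy as np
from plant import ctrl
def cam(n):
    m=ctrl.camera_model(n); return np.array(m["intrinsics"]),cv2.Rodrigues(np.array(m["rvec"]))[0],np.array(m["tvec"]).ravel()
def ray(n,uv):
    K,R,t=cam(n); d=R.T@np.linalg.inv(K)@np.array([uv[0],uv[1],1.]); return -R.T@t,d
def onz(n,uv,z):
    c,d=ray(n,uv); return c+d*(z-c[2])/d[2]
def tri(uvs,uvt):
    A=[];b=[]
    for n,uv in(("scene",uvs),("top",uvt)):
        c,d=ray(n,uv); d/=np.linalg.norm(d); P=np.eye(3)-d[:,None]*d; A.append(P); b.append(P@c)
    return np.linalg.lstsq(np.vstack(A),np.hstack(b),rcond=None)[0]
def proj(n,p):
    K,R,t=cam(n); q=K@(R@np.array(p,float)+t); return q[:2]/q[2]
def blob(im,c,r=30,th=70):
    g=im.max(axis=2); x0,y0=c[0]-r,c[1]-r; s=g[y0:y0+2*r,x0:x0+2*r]
    n,l,st,ce=cv2.connectedComponentsWithStats((s>th).astype(np.uint8))
    k=1+np.argmax(st[1:,4]); co=cv2.findContours((l==k).astype(np.uint8),0,1)[0][0]
    e=cv2.fitEllipse(cv2.convexHull(co)); return np.add(e[0],(x0,y0)),e[1],st[k]
E
python3 - <<'E'
from h import *
I={n:cv2.imread(f"pics/{n}0.png") for n in("scene","top")}
for nm,n,c,z in [("down","top",(399,229),.032),("down","scene",(210,170),.032),("up","top",(198,204),.008),("up","scene",(384,274),.008),("big","top",(196,143),.01)]:
    b=blob(I[n],c,22 if n=="top" else 24); print(nm,n,b[0].round(1),np.round(b[1],1),b[2],onz(n,b[0],z).round(4))
a=cv2.resize(I["top"][160:260,275:340],None,fx=5.5,fy=5.5,interpolation=cv2.INTER_CUBIC)
b=cv2.resize(I["scene"][145:255,225:320],None,fx=4.6,fy=4.6,interpolation=cv2.INTER_CUBIC)
o=np.zeros((560,800,3),np.uint8); o[:a.shape[0],:a.shape[1]]=a; o[:b.shape[0],360:360+b.shape[1]]=b; cv2.imwrite("pics/z.png",o)
E
```

```text
down top [399.1 228.2] [23.1 24. ] [ 11  10  24  23 444] [ 0.4784 -0.2745  0.032 ]
down scene [209.8 169.5] [18.3 20.8] [ 14  16  21  18 278] [ 0.4863 -0.2669  0.032 ]
up top [197.5 203.3] [22.3 23.2] [ 10  11  24  22 410] [0.544 0.287 0.008]
up scene [384.  274.9] [25.4 28.7] [ 10  12  29  26 566] [0.5448 0.287  0.008 ]
big top [195.7 143.6] [29.5 30.7] [  7   8  31  30 725] [0.7194 0.3009 0.01  ]
```

View pics/z.png

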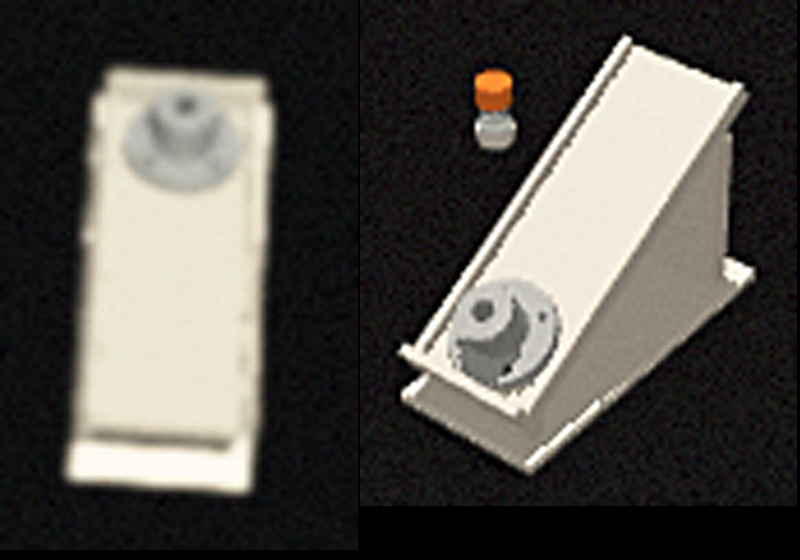

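The zoom shows the tray's stop and upper corners and the packed hub's crown (hole at crop (187,102) top view, (484,312) scene view). I'll triangulate these.

```bash
python3 - <<'E'
from h import *
T=lambda x,y:(275+x/5.5-.4,160+y/5.5-.4)
S=lambda x,y:(225+(x-360)/4.6-.4,145+y/4.6-.4)
for nm,s,t in [("crown",S(484,312),T(187,102)),("stop-y",S(403,349),T(269,76)),("stop+y",S(521,408),T(106,68)),("up-y",S(628,38),T(248,446)),("up+y",S(747,86),T(80,438))]:
    print(nm,tri(s,t).round(4))
for n,p in(("top",T(187,102)),("scene",S(484,312))):
    c,d=ray(n,p); print(n,c.round(3),(d/d[2]).round(3))
E
```

```text
crown [ 0.6047 -0.0227  0.0746]
stop-y [ 0.6252 -0.0635  0.0447]
stop+y [0.6282 0.0172 0.0489]
up-y [ 0.4298 -0.0525  0.133 ]
up+y [0.4321 0.0247 0.1322]
top [0.282 0.029 1.353] [-0.253  0.041  1.   ]
scene [1.124 0.421 0.652] [0.899 0.767 1.   ]
```

Emit:
arm_command(steps=[100, -1, -1, 0, -1, 100, -1, -1, 0, -1, 100, -1, -1, 0, -0.3, 100, -1, -1, 0, 0, 100, -1, -1, 0, 0, 100, -1, -1, 0, 0, 100, -1, -1, 0, 0, 100, -1, -1, 0, 0], squeeze=20)

```text
time: 0.77
eef_pos: [0.361, 0.4332, 0.2308]
tcp_rot: [0.019, 1.0, -0.0, -0.0]
contact_force: [0.3, 0.5, -0.2]
opening: 0.997
finger_force: 0.0
```

Emit:
arm_command(steps=[100, -0.6, -1, 0, 0, 100, -0.6, -1, 0, 0, 100, -0.6, -1, 0, 0, 100, -0.6, -1, 0, 0, 100, -0.6, -1, 0, 0, 100, -0.6, -1, 0, 0, 100, -0.6, -1, 0, 0, 100, 0, -1, 0, 0])

```text
time: 1.43
eef_pos: [0.4591, 0.2291, 0.231]
tcp_rot: [0.02, 1.0, -0.0, 0.0]
contact_force: [-0.8, -0.5, 1.5]
opening: 1.001
finger_force: 0.0
```

Emit:
arm_command(steps=[100, 0, -1, 0, 0, 100, 0, -1, 0, 0, 100, 0, -1, 0, 0, 100, 0, -1, 0, 0, 100, 0, -1, 0, 0, 100, 0, -1, 0, 0, 100, 0, -1, 0, 0, 100, 0, -1, 0, 0])

```text
time: 2.1
eef_pos: [0.4492, 0.0299, 0.2309]
tcp_rot: [0.019, 1.0, 0.0, -0.0]
contact_force: [-0.7, 0.1, 0.4]
opening: 1.001
finger_force: 0.0
```

Emit:
arm_command(steps=[100, -0.2, -1, 0, 0, 100, -0.2, -1, 0, 0, 100, -0.2, -1, 0, 0, 100, -0.2, -1, 0, 0, 100, -0.2, -1, 0, 0, 100, -0.2, -1, 0, 0, 100, -0.2, -1, 0, 0, 100, -0.3, -1, 0, 0])

```text
time: 2.77
eef_pos: [0.484, -0.1716, 0.2308]
tcp_rot: [0.02, 1.0, 0.0, -0.0]
contact_force: [0.2, -0.8, 0.5]
opening: 0.998
finger_force: 0.0
```

Emit:
arm_command(steps=[100, 0, -1, 0, 0, 100, 0, -1, 0, 0, 100, 0, -1, 0, 0, 100, 0, -1, 0, 0, 100, 0, -0.1, 0.6, 0, 100, 0, 0, 1, 0, 100, 0, 0, 1, 0, 100, 0, 0, 1, 0])

```text
time: 3.43
eef_pos: [0.4803, -0.2731, 0.1401]
tcp_rot: [0.02, 1.0, 0.0, -0.0]
contact_force: [0.3, -0.3, -0.3]
opening: 1.001
finger_force: 0.0
```

```bash
python3 - <<'E'
from h import *
a=ctrl.read_camera("scene")[120:220,160:260,::-1];b=ctrl.read_camera("top")[180:280,350:450,::-1]
cv2.imwrite("pics/a.png",cv2.resize(np.hstack([a,b]),None,fx=4,fy=4,interpolation=2)); print(ctrl.get_state()["eef_pos"])
E
```

```text
[ 0.47745869 -0.27056378  0.13587604]
```

View pics/a.png

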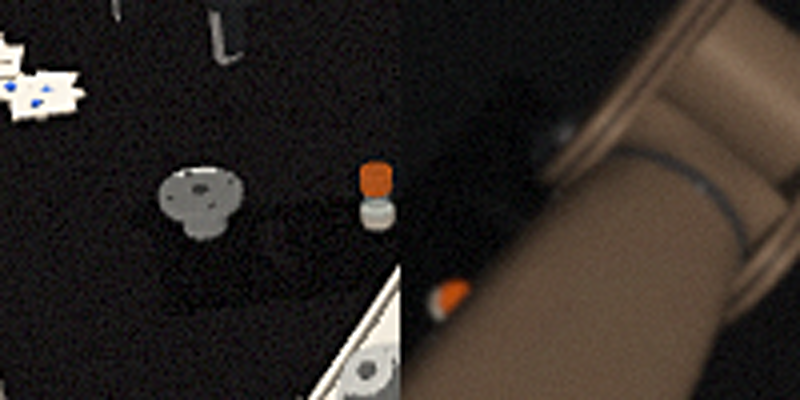

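The down hub stands on its crown, untouched, with its axis hole at scene pixel (209.6, 166.9). The fingers are above and behind it.

```bash
python3 - <<'E'
from h import *
print(onz("scene",(209.6,166.9),.032), onz("top",(399.1,228.2),.032))
print(proj("scene",(.4775,-.2706,.136)))
E
```

```text
[ 0.47674081 -0.27658704  0.032     ] [ 0.47840076 -0.27435998  0.032     ]
[206.48875412 135.13892778]
```

Emit:
arm_command(steps=[100, 0, -0.2, 1, 0, 100, 0, 0, 1, 0, 100, 0, 0, 1, 0, 100, 0, 0, 1, 0, 100, 0, 0, 0.6, 0, 100, 0, 0, 0.3, 0, 100, 0, 0, 0, 0, 100, 0, 0, 0, 0])

```text
time: 4.2
eef_pos: [0.4812, -0.2785, 0.02]
tcp_rot: [0.019, 1.0, -0.0, 0.001]
contact_force: [-0.1, -0.4, 0.5]
opening: 0.996
finger_force: 0.0
```

Emit:
arm_command(steps=[60, 0, 0, 0, 0, 60, 0, 0, 0, 0, 60, 0, 0, 0, 0, 60, 0, 0, 0, 0])

```text
time: 4.53
eef_pos: [0.4814, -0.2785, 0.0208]
tcp_rot: [0.019, 1.0, -0.001, 0.001]
contact_force: [-1.2, 2.3, 6.3]
opening: 0.685
finger_force: 20.7
```

Emit:
arm_command(steps=[85, 0, 0, 0, 0, 85, 0, 0, 0, 0, 85, 0, 0.1, 0.25, 0, 85, 0, 0, 0.15, 0, 55, 0, 0, 0, 0, 50, 0, 0, 0, 0, 50, 0, 0, 0, 0, 50, 0, 0, 0, 0], squeeze=25)

```text
time: 5.2
eef_pos: [0.4801, -0.2751, 0.0083]
tcp_rot: [0.019, 1.0, 0.0, -0.0]
contact_force: [-1.2, -0.6, -1.4]
opening: 0.69
finger_force: 27.2
```

Emit:
arm_command(steps=[50, 0, 0, -0.3, 0, 50, 0, 0, -0.7, 0, 50, 0, 0, -1, 0, 50, 0, 0, -1, 0, 50, 0, 0, -1, 0, 50, 0, 0, -1, 0, 50, 0, 0, -1, 0, 50, 0, 0, -1, 0])

```text
time: 5.87
eef_pos: [0.4802, -0.2751, 0.1855]
tcp_rot: [0.019, 1.0, -0.0, 0.0]
contact_force: [0.7, -0.3, -1.8]
opening: 0.687
finger_force: 27.5
```

Emit:
arm_command(steps=[50, -0.2, 1, 0, 0, 50, -0.2, 1, 0, 0, 50, -0.2, 1, 0, 0, 50, -0.2, 1, 0, 0, 50, -0.2, 1, 0, 0, 50, -0.2, 1, 0, 0, 50, -0.2, 1, 0, 0, 50, -0.2, 1, 0, 0])

```text
time: 6.53
eef_pos: [0.5281, -0.0758, 0.1843]
tcp_rot: [0.019, 1.0, -0.0, 0.0]
contact_force: [0.5, 0.7, -1.4]
opening: 0.687
finger_force: 27.5
```

Emit:
arm_command(steps=[50, -0.2, 1, 0, 0, 50, -0.2, 0.8, 0, 0, 50, 0, 0.5, 0, 0, 50, 0, 0, 0.6, 0, 50, 0, 0, 0.8, 0, 50, 0, 0, 0.6, 0, 50, 0, 0, 0, 0, 50, 0, 0, 0, 0])

```text
time: 7.2
eef_pos: [0.5395, -0.0201, 0.1332]
tcp_rot: [0.02, 1.0, 0.0, -0.001]
contact_force: [0.6, -1.1, -0.5]
opening: 0.685
finger_force: 27.6
```

```bash
python3 - <<'E'
from h import *
a=ctrl.read_camera("scene")[130:260,215:335,::-1]
cv2.imwrite("pics/b.png",cv2.resize(a,None,fx=4.6,fy=4.6,interpolation=2)); print(ctrl.get_state()["eef_pos"])
E
```

```text
[ 0.54051045 -0.02035413  0.13442825]
```

View pics/b.png

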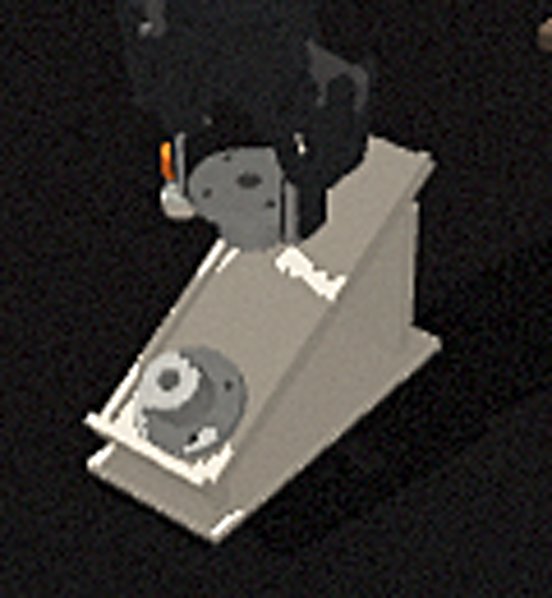

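The held hub is level between the fingers, its hole at scene pixel (268.7,168.9); the packed hub's hole is at (251.6,212.2), not moved.

```bash
python3 - <<'E'
from h import *
print(onz("scene",(268.7,168.9),.157),onz("scene",(251.6,212.2),.0755))
E
```

```text
[ 0.53686307 -0.02064956  0.157     ] [ 0.60441291 -0.02155284  0.0755    ]
```

Emit:
arm_command(steps=[50, 0, 0, 0.3, 0, 50, 0, 0, 0.3, 0, 50, 0, 0, 0.2, 0, 50, 0, 0, 0.2, 0, 50, 0, 0, 0, 0])

```text
time: 7.67
eef_pos: [0.5395, -0.0199, 0.1073]
tcp_rot: [0.019, 1.0, 0.0, -0.001]
contact_force: [0.2, 0.6, -1.0]
opening: 0.687
finger_force: 27.6
```

Emit:
arm_command(steps=[50, 0, 0, 0.2, 0, 50, 0, 0, 0.1, 0, 50, 0, 0, 0, 0])

```text
time: 7.92
eef_pos: [0.54, -0.02, 0.1006]
tcp_rot: [0.019, 1.0, 0.0, -0.001]
contact_force: [0.1, 1.1, -1.4]
opening: 0.69
finger_force: 27.6
```

Emit:
arm_command(steps=[50, 0, 0, 0.08, 0, 50, 0, 0, 0, 0])

```text
time: 8.08
eef_pos: [0.5403, -0.0201, 0.0991]
tcp_rot: [0.019, 1.0, 0.0, -0.0]
contact_force: [-0.6, -0.5, -1.6]
opening: 0.683
finger_force: 27.6
```

Emit:
arm_command(steps=[50, 0, 0, 0.08, 0, 50, 0, 0, 0, 0])

```text
time: 8.25
eef_pos: [0.5403, -0.02, 0.0972]
tcp_rot: [0.019, 1.0, 0.0, -0.0]
contact_force: [-0.9, -0.6, -0.5]
opening: 0.689
finger_force: 27.6
```

Emit:
arm_command(steps=[50, 0, 0, 0.08, 0, 50, 0, 0, 0, 0])

```text
time: 8.42
eef_pos: [0.5402, -0.02, 0.0951]
tcp_rot: [0.019, 1.0, 0.0, -0.0]
contact_force: [-0.2, -0.4, -2.1]
opening: 0.69
finger_force: 27.6
```

Emit:
arm_command(steps=[50, -0.12, 0, 0.1, 0, 50, 0, 0, 0, 0])

```text
time: 8.58
eef_pos: [0.5437, -0.0202, 0.0925]
tcp_rot: [0.019, 1.0, 0.0, 0.0]
contact_force: [-0.2, 0.3, -1.2]
opening: 0.684
finger_force: 27.6
```

Emit:
arm_command(steps=[50, -0.12, 0, 0.1, 0, 50, 0, 0, 0, 0])

```text
time: 8.75
eef_pos: [0.5467, -0.0203, 0.09]
tcp_rot: [0.019, 1.0, 0.0, -0.0]
contact_force: [-0.7, 0.2, -2.4]
opening: 0.689
finger_force: 27.6
```

Emit:
arm_command(steps=[50, 0, 0, 0.1, 0, 50, 0, 0, 0, 0])

```text
time: 8.92
eef_pos: [0.5461, -0.0202, 0.0873]
tcp_rot: [0.019, 1.0, 0.0, -0.0]
contact_force: [0.5, -0.4, -1.2]
opening: 0.689
finger_force: 27.6
```

Emit:
arm_command(steps=[50, 0, 0, 0.08, 0, 50, 0, 0, 0, 0])

```text
time: 9.08
eef_pos: [0.5467, -0.0203, 0.0861]
tcp_rot: [0.019, 1.0, -0.0, 0.0]
contact_force: [-0.2, -0.5, 0.0]
opening: 0.693
finger_force: 27.8
```

Emit:
arm_command(steps=[50, -0.1, 0, 0.08, 0, 50, 0, 0, 0, 0])

```text
time: 9.25
eef_pos: [0.5497, -0.0206, 0.0843]
tcp_rot: [0.019, 1.0, -0.0, 0.001]
contact_force: [0.7, 0.2, 1.2]
opening: 0.689
finger_force: 27.8
```

Emit:
arm_command(steps=[50, -0.09, 0, 0.09, 0, 50, 0, 0, 0, 0])

```text
time: 9.42
eef_pos: [0.5523, -0.0207, 0.0825]
tcp_rot: [0.019, 1.0, -0.0, 0.001]
contact_force: [0.5, 1.0, 4.5]
opening: 0.685
finger_force: 28.0
```

Emit:
arm_command(steps=[50, -0.09, 0, 0.09, 0, 50, 0, 0, 0, 0])

```text
time: 9.58
eef_pos: [0.5549, -0.0209, 0.0805]
tcp_rot: [0.019, 1.0, -0.0, 0.001]
contact_force: [0.8, 0.6, 5.8]
opening: 0.688
finger_force: 28.2
```

```bash
python3 - <<'E'
from h import *
a=ctrl.read_camera("scene")[130:260,215:335,::-1]
cv2.imwrite("pics/c.png",cv2.resize(a,None,fx=4.6,fy=4.6,interpolation=2)); s=ctrl.get_state();print(s["eef_pos"],s["wrist_torque"],s["contact_force"])
E
```

```text
[ 0.55478292 -0.0208197   0.08059239] [ 0.06134177 -0.01908323 -0.03439371] [-0.05932499  1.00180217  5.43269392]
```

View pics/c.png

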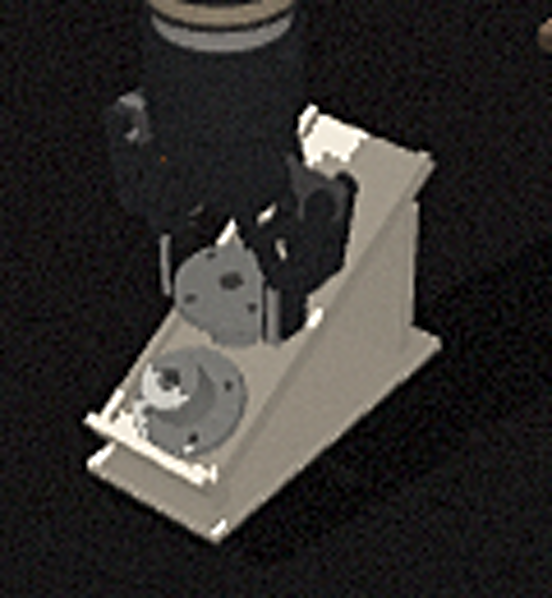

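The hub has tilted flat to the slope; its hole is at scene pixel (264.8,190.9). The spacing follows from the plane shared with the packed hub's crown.

```bash
cat >> h.py <<'E'
N=np.array([.4996,-.02,.866]); EX=np.array([-.8653,.0346,.5]); EY=np.cross(N,EX); C0=np.array([.6045,-.0221,.075])
def rel(uv,h=0):
    c,d=ray("scene",uv); p=c+d*(((C0+h*N-c)@N)/(d@N)); q=p-C0; return (1e3*np.array([q@EX,q@EY])).round(1),p.round(4)
E
python3 -c "
from h import *
print(rel((264.8,190.9)),rel((251.6,212.2)))"
```

```text
(array([59.3,  1.2]), array([ 0.5531, -0.0212,  0.1047])) (array([ 0.4, -0.3]), array([ 0.6042, -0.0218,  0.0752]))
```

Emit:
arm_command(steps=[50, -0.1, 0, 0.06, 0, 50, -0.1, 0, 0.06, 0, 50, 0, 0, 0, 0])

```text
time: 9.88
eef_pos: [0.5598, -0.021, 0.0774]
tcp_rot: [0.019, 1.0, -0.0, 0.001]
contact_force: [0.5, -0.2, 4.1]
opening: 0.687
finger_force: 28.3
```

Emit:
arm_command(steps=[50, -0.1, 0, 0.06, 0, 50, 0, 0, 0, 0])

```text
time: 10.05
eef_pos: [0.5622, -0.0211, 0.0759]
tcp_rot: [0.019, 1.0, -0.0, 0.001]
contact_force: [0.5, -0.6, 4.4]
opening: 0.691
finger_force: 28.3
```

Emit:
arm_command(steps=[50, -0.06, 0, 0.035, 0, 50, 0, 0, 0, 0])

```text
time: 10.22
eef_pos: [0.5634, -0.0212, 0.0752]
tcp_rot: [0.019, 1.0, -0.0, 0.001]
contact_force: [-1.0, -0.0, 5.8]
opening: 0.691
finger_force: 28.4
```

Emit:
arm_command(steps=[50, -0.05, 0, 0.03, 0, 50, 0, 0, 0, 0])

```text
time: 10.38
eef_pos: [0.5644, -0.0212, 0.0747]
tcp_rot: [0.019, 1.0, -0.0, 0.0]
contact_force: [-2.1, -0.3, 8.2]
opening: 0.687
finger_force: 28.5
```

Emit:
arm_command(steps=[50, -0.04, 0, 0.025, 0, 50, 0, 0, 0, 0])

```text
time: 10.55
eef_pos: [0.5658, -0.0213, 0.0742]
tcp_rot: [0.019, 1.0, -0.0, 0.001]
contact_force: [-0.2, 0.3, 5.7]
opening: 0.686
finger_force: 28.4
```

Emit:
arm_command(steps=[50, -0.04, 0, 0.025, 0, 50, 0, 0, 0, 0])

```text
time: 10.72
eef_pos: [0.5664, -0.0213, 0.074]
tcp_rot: [0.019, 1.0, -0.0, 0.0]
contact_force: [-3.7, 0.5, 10.3]
opening: 0.686
finger_force: 28.7
```

```bash
cat >> h.py <<'E'
def hole(im,p,r=6):
    g=cv2.cvtColor(im,cv2.COLOR_RGB2GRAY).astype(float); x,y=np.round(p).astype(int); s=g[y-r:y+r+1,x-r:x+r+1]
    m=np.clip(np.median(s)-15-s,0,None); n,l,st,ce=cv2.connectedComponentsWithStats((m>0).astype(np.uint8))
    for k in range(1,n): print("  blob",st[k,4],(ce[k]+(x-r,y-r)).round(1),rel(ce[k]+(x-r,y-r))[0])
E
python3 - <<'E'
from h import *
im=ctrl.read_camera("scene")
for d in(.046,0): p=proj("scene",C0+d*EX); print(p); hole(im,p)
E
```

```text
[262.12397046 195.80484165]
  blob 2 [257.5 190. ] [53.8 19.3]
  blob 7 [267.7 191.6] [60.8 -6.4]
  blob 17 [261.7 195.3] [46.7  1.7]
  blob 3 [268. 198.] [ 47.3 -16.5]
  blob 4 [266.5 201.5] [ 38.4 -18.2]
[251.39849582 212.29827768]
  blob 1 [245. 206.] [ 6.3 23.9]
  blob 2 [257.  208.5] [13.8 -7. ]
  blob 22 [251.1 212.5] [-0.6  0.4]
  blob 7 [256.1 216.9] [ -4.3 -17.2]
  blob 1 [246. 218.] [-17.5   3.8]
```

Emit:
arm_command(steps=[50, -0.04, 0, 0.02, 0, 50, 0, 0, 0, 0])

```text
time: 10.93
eef_pos: [0.5672, -0.0213, 0.074]
tcp_rot: [0.019, 1.0, -0.0, -0.0]
contact_force: [-4.9, 0.1, 12.9]
opening: 0.688
finger_force: 28.9
```

Emit:
arm_command(steps=[50, -0.04, 0, 0.02, 0, 50, 0, 0, 0, 0])

```text
time: 11.1
eef_pos: [0.5684, -0.0214, 0.0736]
tcp_rot: [0.019, 1.0, -0.0, 0.0]
contact_force: [-4.7, -0.2, 12.8]
opening: 0.686
finger_force: 29.0
```

```bash
python3 - <<'E'
from h import *
im=ctrl.read_camera("scene")
for d in(.046,0): p=proj("scene",C0+d*EX); hole(im,p,3 if d else 4)
E
```

```text
blob 19 [261.1 195.6] [45.4  2.7]
  blob 21 [251.  212.4] [-0.5  0.7]
```

Emit:
arm_command(steps=[50, -0.04, 0, 0.01, 0, 50, 0, 0, 0, 0])

```text
time: 11.32
eef_pos: [0.5708, -0.0215, 0.0729]
tcp_rot: [0.02, 1.0, -0.0, 0.003]
contact_force: [-0.2, 0.0, 7.7]
opening: 0.69
finger_force: 28.7
```

Emit:
arm_command(steps=[65, 0, 0, 0, 0, 75, 0, 0, 0, 0, 85, 0, 0, 0, 0, 85, 0, 0, 0, 0])

```text
time: 11.65
eef_pos: [0.5678, -0.021, 0.0698]
tcp_rot: [0.019, 1.0, 0.0, -0.001]
contact_force: [-0.1, 0.3, -0.2]
opening: 0.852
finger_force: 0.0
```

```bash
python3 - <<'E'
from h import *
im=ctrl.read_camera("scene")
for d in(.046,0): p=proj("scene",C0+d*EX); hole(im,p,4)
cv2.imwrite("pics/d.png",cv2.resize(im[130:260,215:335,::-1],None,fx=4.6,fy=4.6,interpolation=2))
E
```

```text
blob 4 [265.5 193.5] [54.4 -4.3]
  blob 9 [258.8 198.7] [36.4  3.4]
  blob 21 [251.1 212.6] [-1.   0.2]
```

View pics/d.png

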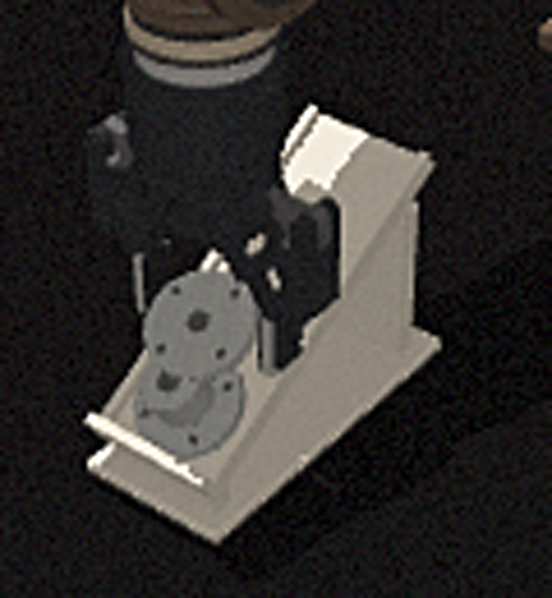

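The hub's hole now sits at about (257.9,199.4), lower than expected, and its brim overlaps the packed crown in the image. I'll lift clear and look from both cameras.

Emit:
arm_command(steps=[100, 0, 0, -0.2, 0, 100, 0, 0, -0.4, 0, 100, 0, 0, -1, 0, 100, 0, 0, -1, 0, 100, 0, 1, -1, 0, 100, 0, 1, -1, 0, 100, 0, 1, -1, 0, 100, 0, 1, -1, 0])

```text
time: 12.37
eef_pos: [0.5724, 0.0797, 0.2381]
tcp_rot: [0.02, 1.0, 0.0, 0.001]
contact_force: [0.3, 1.0, -2.1]
opening: 0.998
finger_force: 0.0
```

Emit:
arm_command(steps=[100, 0, 1, 0, 0, 100, 0, 1, 0, 0, 100, 0, 1, 0, 0, 100, 0, 1, 0, 0, 100, 0, 1, 0, 0, 100, 0, 1, 0, 0, 100, 0, 1, 0, 0])

```text
time: 12.95
eef_pos: [0.5792, 0.2549, 0.2368]
tcp_rot: [0.019, 1.0, 0.0, 0.0]
contact_force: [0.5, 0.9, 0.6]
opening: 1.001
finger_force: 0.0
```

```bash
python3 - <<'E'
from h import *
im=ctrl.read_camera("scene"); t=ctrl.read_camera("top")
a=cv2.resize(im[165:245,230:290,::-1],None,fx=7,fy=7,interpolation=2)
b=cv2.resize(t[165:225,275:335,::-1],None,fx=6,fy=6,interpolation=2)
o=np.zeros((560,780,3),np.uint8);o[:,:420]=a;o[:360,420:]=b
cv2.imwrite("pics/e.png",o)
for p in((257.9,199.4),):
  for h in(-.016,-.008,0,.008): print(h,rel(p,h))
E
```

```text
-0.016 (array([37.7, 14.3]), array([ 0.5633, -0.0347,  0.08  ]))
-0.008 (array([35.8,  9.3]), array([ 0.5691, -0.03  ,  0.086 ]))
0 (array([33.9,  4.3]), array([ 0.575 , -0.0252,  0.092 ]))
0.008 (array([32. , -0.7]), array([ 0.5808, -0.0204,  0.0979]))
```

View pics/e.png

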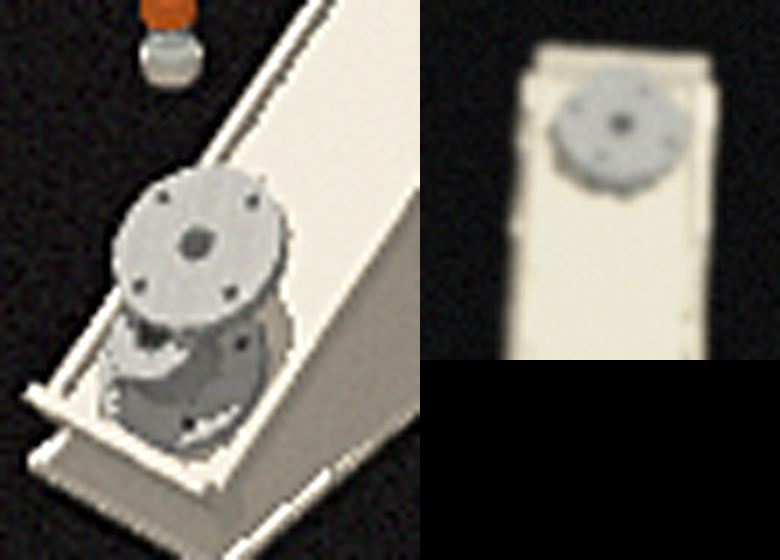

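The hub climbed onto the packed brim: it sits parallel to the slope but 8 mm high at about 32 mm spacing (h=8 mm gives y≈0). I'll re-grip it, already tilted correctly, lift it, and set it down farther up before sliding.

Emit:
arm_command(steps=[100, 0, -1, 0, 0, 100, 0, -1, 0, 0, 100, 0, -1, 0, 0, 100, 0, -1, 0, 0, 100, 0, -1, 0, 0, 100, 0, -1, 0, 0, 100, -0.2, -1, 0, 0, 100, -0.2, -1, 0, 0])

```text
time: 13.72
eef_pos: [0.5811, 0.0514, 0.2366]
tcp_rot: [0.02, 1.0, -0.0, 0.0]
contact_force: [0.5, 0.8, 0.2]
opening: 1.0
finger_force: 0.0
```

Emit:
arm_command(steps=[100, 0, -1, 0, 0, 100, 0, -1, 0, 0, 100, 0, -1, 0, 0, 100, 0, 0, 1, 0, 100, 0, 0, 1, 0, 100, 0, 0, 1, 0, 100, 0, 0, 1, 0, 100, 0, 0, 0, 0])

```text
time: 14.38
eef_pos: [0.5746, -0.0218, 0.1304]
tcp_rot: [0.02, 1.0, 0.001, -0.005]
contact_force: [-1.8, 0.6, -0.9]
opening: 0.995
finger_force: 0.0
```

Emit:
arm_command(steps=[100, -0.1, 0, 0.8, 0, 100, 0, 0, 0.8, 0, 100, 0, 0, 0.4, 0, 90, 0, 0, 0, 0, 90, 0, 0, 0, 0])

```text
time: 14.8
eef_pos: [0.5813, -0.0219, 0.0865]
tcp_rot: [0.019, 1.0, -0.0, 0.0]
contact_force: [0.3, -0.5, 0.5]
opening: 0.894
finger_force: 0.0
```

Emit:
arm_command(steps=[85, 0.08, 0, 0.3, 0, 85, 0, 0, 0.14, 0, 85, 0, 0, 0, 0, 55, 0, 0, 0, 0, 50, 0, 0, 0, 0, 50, 0, 0, 0, 0, 50, 0, 0, 0, 0], squeeze=30)

```text
time: 15.38
eef_pos: [0.5793, -0.0217, 0.0753]
tcp_rot: [0.019, 1.0, -0.0, 0.0]
contact_force: [-1.9, -0.8, 3.9]
opening: 0.687
finger_force: 32.3
```

Emit:
arm_command(steps=[50, 0, 0, -0.2, 0, 50, 0.1, 0, -0.3, 0, 50, 0.25, 0, -0.4, 0, 50, 0.4, 0, -0.3, 0, 50, 0.4, 0, -0.1, 0, 50, 0, 0, 0, 0, 50, 0, 0, 0, 0])

```text
time: 15.97
eef_pos: [0.5499, -0.0203, 0.1071]
tcp_rot: [0.019, 1.0, 0.0, 0.0]
contact_force: [-0.3, -0.0, -1.0]
opening: 0.687
finger_force: 32.5
```

```bash
python3 - <<'E'
from h import *
im=ctrl.read_camera("scene"); cv2.imwrite("pics/f.png",cv2.resize(im[130:260,215:335,::-1],None,fx=4.6,fy=4.6,interpolation=2)); print(ctrl.get_state()["eef_pos"])
E
```

```text
[ 0.5501289  -0.02039267  0.10694913]
```

View pics/f.png

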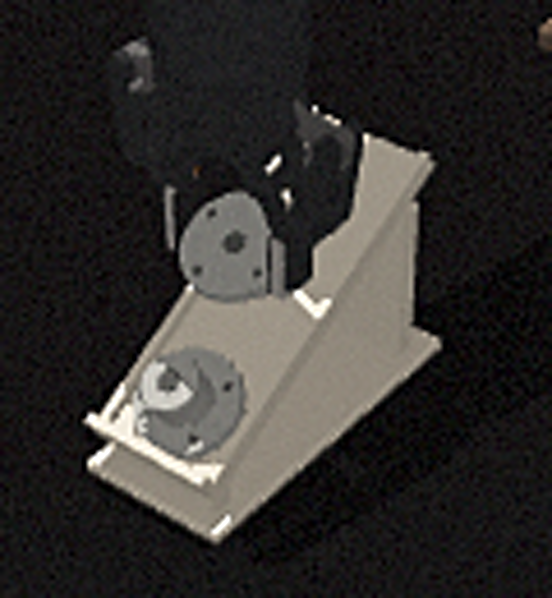

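The hub is held tilted, parallel to the slope, hole at crop (234,242). Packed hub is in place.

Emit:
arm_command(steps=[50, -0.18, 0, 0.4, 0, 50, -0.18, 0, 0.4, 0, 50, 0, 0, 0.1, 0, 50, 0, 0, 0, 0])

```text
time: 16.35
eef_pos: [0.5584, -0.0206, 0.0822]
tcp_rot: [0.019, 1.0, 0.0, -0.002]
contact_force: [-1.3, 0.4, -1.9]
opening: 0.688
finger_force: 32.7
```

Emit:
arm_command(steps=[50, 0.04, 0, 0.07, 0, 50, 0, 0, 0, 0])

```text
time: 16.52
eef_pos: [0.5581, -0.0207, 0.0823]
tcp_rot: [0.019, 1.0, 0.0, -0.001]
contact_force: [0.3, -0.2, -1.5]
opening: 0.683
finger_force: 32.7
```

Emit:
arm_command(steps=[50, 0.04, 0, 0.07, 0, 50, 0, 0, 0, 0])

```text
time: 16.68
eef_pos: [0.5572, -0.0207, 0.0811]
tcp_rot: [0.019, 1.0, -0.0, -0.0]
contact_force: [0.1, 1.0, -2.0]
opening: 0.68
finger_force: 32.7
```

Emit:
arm_command(steps=[50, 0.04, 0, 0.07, 0, 50, 0, 0, 0, 0])

```text
time: 16.85
eef_pos: [0.5563, -0.0207, 0.0795]
tcp_rot: [0.019, 1.0, -0.0, 0.0]
contact_force: [-0.8, -0.5, -1.6]
opening: 0.681
finger_force: 32.7
```

Emit:
arm_command(steps=[50, 0.02, 0, 0.05, 0, 50, 0, 0, 0, 0])

```text
time: 17.02
eef_pos: [0.5568, -0.0208, 0.0791]
tcp_rot: [0.019, 1.0, -0.0, 0.001]
contact_force: [1.4, -0.1, 2.0]
opening: 0.684
finger_force: 32.8
```

Emit:
arm_command(steps=[50, 0.02, 0, 0.05, 0, 50, 0, 0, 0, 0])

```text
time: 17.18
eef_pos: [0.5572, -0.0208, 0.0789]
tcp_rot: [0.02, 1.0, -0.0, 0.002]
contact_force: [0.2, 0.9, 5.7]
opening: 0.686
finger_force: 33.1
```

Emit:
arm_command(steps=[50, -0.08, 0, 0.05, 0, 50, 0, 0, 0, 0])

```text
time: 17.35
eef_pos: [0.5594, -0.0211, 0.0776]
tcp_rot: [0.019, 1.0, -0.0, 0.002]
contact_force: [1.8, 0.4, 5.0]
opening: 0.684
finger_force: 33.3
```

Emit:
arm_command(steps=[50, -0.08, 0, 0.05, 0, 50, 0, 0, 0, 0])

```text
time: 17.52
eef_pos: [0.5616, -0.0212, 0.0764]
tcp_rot: [0.019, 1.0, -0.0, 0.002]
contact_force: [0.8, 0.1, 5.6]
opening: 0.68
finger_force: 33.3
```

Emit:
arm_command(steps=[50, -0.04, 0, 0.02, 0, 50, 0, 0, 0, 0])

```text
time: 17.68
eef_pos: [0.5622, -0.0213, 0.076]
tcp_rot: [0.019, 1.0, -0.0, 0.002]
contact_force: [0.3, -0.2, 6.9]
opening: 0.69
finger_force: 33.5
```

Emit:
arm_command(steps=[50, -0.03, 0, 0.02, 0, 50, 0, 0, 0, 0])

```text
time: 17.85
eef_pos: [0.5631, -0.0213, 0.0755]
tcp_rot: [0.019, 1.0, -0.0, 0.002]
contact_force: [0.8, -0.0, 5.9]
opening: 0.688
finger_force: 33.3
```

Emit:
arm_command(steps=[50, -0.03, 0, 0.015, 0, 50, 0, 0, 0, 0])

```text
time: 18.02
eef_pos: [0.5633, -0.0213, 0.0754]
tcp_rot: [0.019, 1.0, -0.0, 0.001]
contact_force: [-1.2, 0.1, 8.7]
opening: 0.685
finger_force: 33.6
```

```bash
python3 - <<'E'
from h import *
im=ctrl.read_camera("scene")
for d in(.046,0): p=proj("scene",C0+d*EX); hole(im,p,4)
E
```

```text
blob 22 [261.9 196.1] [45.2  0.1]
  blob 22 [251.1 212.5] [-0.6  0.4]
  blob 1 [247. 214.] [-8.2  7.4]
```

Spacing reads 45.8 mm with y≈0, so it is flat and tight. Release and check.

Emit:
arm_command(steps=[72, 0, 0, 0, 0, 76, 0, 0, 0, 0, 85, 0, 0, 0, 0, 90, 0, 0, 0, 0, 100, 0, 0, -0.1, 0, 100, 0, 0, -0.3, 0])

```text
time: 18.57
eef_pos: [0.5607, -0.0207, 0.0818]
tcp_rot: [0.019, 1.0, 0.0, -0.002]
contact_force: [-0.8, -0.3, -0.2]
opening: 0.998
finger_force: 0.0
```

Emit:
arm_command(steps=[100, 0, 0, -0.6, 0, 100, 0, 0, -1, 0, 100, 0, 0, -1, 0, 100, 0, 0, -1, 0, 100, 0, 1, -1, 0, 100, 0, 1, -1, 0, 100, 0, 1, 0, 0, 100, 0, 1, 0, 0])

```text
time: 19.23
eef_pos: [0.5672, 0.0799, 0.2269]
tcp_rot: [0.02, 1.0, -0.0, 0.003]
contact_force: [0.4, 0.4, -1.0]
opening: 1.003
finger_force: 0.0
```

Emit:
arm_command(steps=[100, 0.1, 1, 0, 0, 100, 0.1, 1, 0, 0, 100, 0.1, 1, 0, 0, 100, 0.1, 1, 0, 0, 100, 0.1, 1, 0, 0, 100, 0.1, 1, 0, 0, 100, 0.1, 1, 0, 0, 100, 0.1, 1, 0, 0])

```text
time: 19.9
eef_pos: [0.5533, 0.2809, 0.2238]
tcp_rot: [0.019, 1.0, 0.0, 0.0]
contact_force: [0.9, -0.5, 0.7]
opening: 0.998
finger_force: 0.0
```

```bash
python3 - <<'E'
from h import *
im=ctrl.read_camera("scene")
for d in(.046,0): p=proj("scene",C0+d*EX); hole(im,p,4)
s=im[262:292,368:400]; b=blob(im[:,:,::-1],(384,274),24); print(b[0])
hole(im,proj("scene",(.5444,.287,.032)),5)
g=cv2.cvtColor(im,cv2.COLOR_RGB2GRAY); print(proj("scene",(.5444,.287,.032)))
for x in (.535,.5444,.555): print(x,proj("scene",(x,.287,.032)))
a=cv2.resize(im[165:245,230:290,::-1],None,fx=6,fy=6,interpolation=2);c=cv2.resize(im[245:305,355:415,::-1],None,fx=6,fy=6,interpolation=2)
o=np.zeros((480,720,3),np.uint8);o[:,:360]=a;o[:360,360:]=c;cv2.imwrite("pics/g.png",o)
E
```

```text
blob 22 [261.9 196.1] [45.2  0.1]
  blob 3 [247.3 208.3] [ 3.9 15.1]
  blob 24 [251.2 212.3] [-0.3  0.4]
[384.00909042 274.9580574 ]
  blob 1 [381. 262.] [  29.6 -307.4]
  blob 6 [389.8 262.3] [  36.7 -322.2]
  blob 20 [386.  267.4] [  24.5 -320.4]
[386.04154373 267.3128484 ]
0.535 [387.84459477 264.56210576]
0.5444 [386.04154373 267.3128484 ]
0.555 [383.97736747 270.46196482]
```

View pics/g.png

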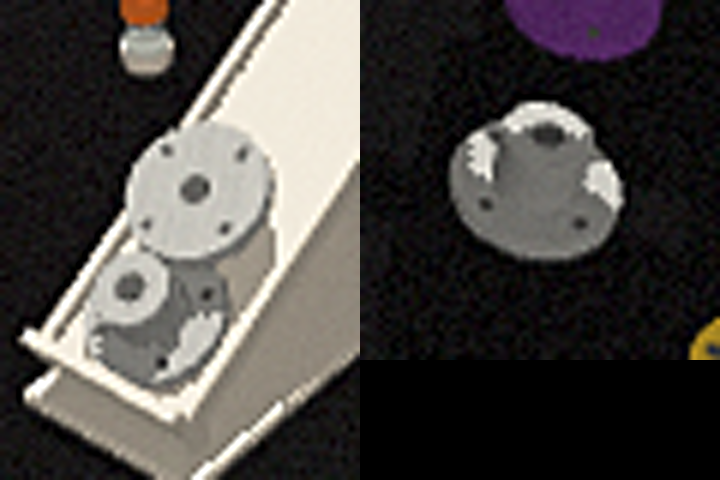

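Left: the down hub sits flat and tight on the packed one (45.5 mm spacing, brim lapping). Right: the up hub's hole is at (386,267.4), matching my estimate (.544,.287). Next I grip its crown.

Emit:
arm_command(steps=[55, 0.3, 0.2, 0, 0, 55, 0, 0, 1, 0, 55, 0, 0, 1, 0, 55, 0, 0, 1, 0, 55, 0, 0, 1, 0, 55, 0, 0, 1, 0, 55, 0, 0, 1, 0, 55, 0, 0, 0, 0], squeeze=22)

```text
time: 20.62
eef_pos: [0.542, 0.2827, 0.0674]
tcp_rot: [0.02, 1.0, -0.002, -0.005]
contact_force: [-1.2, -0.5, -1.5]
opening: 0.548
finger_force: 0.0
```

Emit:
arm_command(steps=[55, 0, 0, 0, 0, 55, 0, 0, 0, 0])

```text
time: 20.78
eef_pos: [0.5472, 0.2849, 0.0749]
tcp_rot: [0.02, 1.0, 0.0, 0.001]
contact_force: [-0.8, 1.3, 0.1]
opening: 0.551
finger_force: 0.0
```

Emit:
arm_command(steps=[55, 0.1, 0.08, 0.8, 0, 55, 0, 0, 0.8, 0, 55, 0, 0, 0.6, 0, 55, 0, 0, 0.25, 0, 55, 0, 0, 0, 0, 55, 0, 0, 0, 0])

```text
time: 21.28
eef_pos: [0.545, 0.2874, 0.0136]
tcp_rot: [0.019, 1.0, 0.0, 0.001]
contact_force: [-0.3, -0.1, -0.4]
opening: 0.552
finger_force: 0.0
```

Emit:
arm_command(steps=[25, 0, 0, 0, 0, 20, 0, 0, 0, 0, 20, 0, 0, 0, 0, 20, 0, 0, 0, 0])

```text
time: 21.62
eef_pos: [0.5454, 0.2875, 0.0141]
tcp_rot: [0.019, 1.0, 0.001, 0.002]
contact_force: [-0.5, -0.4, 6.1]
opening: 0.364
finger_force: 22.3
```

Emit:
arm_command(steps=[20, 0, 0, -0.3, 0, 20, 0, 0, -0.7, 0, 20, 0, 0, -1, 0, 20, 0, 0, -1, 0, 20, 0, 0, -1, 0, 20, 0, 0, -1, 0, 20, 0, 0, -1, 0, 20, 0, 0, -1, 0])

```text
time: 22.28
eef_pos: [0.5431, 0.2868, 0.1877]
tcp_rot: [0.019, 1.0, -0.0, -0.001]
contact_force: [-0.0, -0.1, -1.0]
opening: 0.367
finger_force: 22.0
```

Emit:
arm_command(steps=[20, 0.12, -1, -0.3, 0, 20, 0.12, -1, -0.3, 0, 20, 0.12, -1, 0, 0, 20, 0.12, -1, 0, 0, 20, 0.12, -1, 0, 0, 20, 0.12, -1, 0, 0, 20, 0.12, -1, 0, 0, 20, 0.12, -1, 0, 0])

```text
time: 22.95
eef_pos: [0.5111, 0.087, 0.2016]
tcp_rot: [0.019, 1.0, -0.0, -0.0]
contact_force: [-0.4, -0.6, -0.6]
opening: 0.362
finger_force: 22.2
```

Emit:
arm_command(steps=[20, 0.12, -1, 0, 0, 20, 0.12, -1, 0, 0, 20, 0.12, -1, 0, 0, 20, 0.1, -0.9, 0, 0, 20, 0, -0.35, 0, 0, 20, 0, 0, 0, 0, 20, 0, 0, 0, 0, 20, 0, 0, 0, 0])

```text
time: 23.62
eef_pos: [0.4964, -0.0167, 0.2017]
tcp_rot: [0.019, 1.0, 0.0, -0.0]
contact_force: [0.4, 0.1, -0.8]
opening: 0.365
finger_force: 22.2
```

Emit:
arm_command(steps=[20, -0.05, -0.04, 0.8, 0, 20, 0, 0, 0.8, 0, 20, 0, 0, 0.6, 0, 20, 0, 0, 0.2, 0, 20, 0, 0, 0, 0, 20, 0, 0, 0, 0])

```text
time: 24.12
eef_pos: [0.498, -0.018, 0.1422]
tcp_rot: [0.019, 1.0, 0.0, 0.0]
contact_force: [0.2, -0.1, -0.9]
opening: 0.363
finger_force: 22.2
```

```bash
python3 - <<'E'
from h import *
im=ctrl.read_camera("scene"); e=ctrl.get_state()["eef_pos"]; p=proj("scene",e+[-.0006,-.0005,.0184]); print(e,p)
g=cv2.cvtColor(im,cv2.COLOR_RGB2GRAY); x,y=p.astype(int); print(g[y-6:y+7,x-8:x+9])
E
```

```text
[ 0.49848853 -0.01828492  0.14291183] [279.29815849 159.79209153]
[[ 50  17  17  20  23  16  23  13  10   2  56 255  21  27  28  34  32]
 [ 42  22  27  20  22  26  27  12  16   0 254 255  17  14  23  28  29]
 [ 42  17  20  23  23  22  25  12   0 209 255 230  38  28  28  31  26]
 [ 41  12  31  21  23  27  11   0  79 250 217 144  36  16  24  26  33]
 [ 39  19  22  19   4  59 127 112 114 140 122  92  60  71  19  29  26]
 [ 45  17  19  29 118 109 121 118 102 102  99  89  84 118  90  22  35]
 [ 40   9  43 124 122 115 114  69  59  54  50  65  89 121 115  22  26]
 [ 65  13  42 120 114 112 122  46  50  57  50  32  92 120 115  21  31]
 [ 77  16  23 119 116 109 115  93  64  63  83  84  86 116 116  15  21]
 [ 69   8  26 112 123 108 115 109 112 114 118  88  82 119 119  18  26]
 [ 70  12  32 102 104 115 114 112 110 113 115  82  88 117 120  19  22]
 [ 66   5  23 104 105 109 113 110 112 116 120  85  87 116 119  10  25]
 [ 61  30  46 103 101 108 113 112 118 118 122  90  85 119 114  25  24]]
```

The hole appears within 1 px of the prediction, so the grip is as planned. Lower to contact.

Emit:
arm_command(steps=[20, 0, 0, 0.15, 0, 20, 0, 0, 0.12, 0, 20, 0, 0, 0, 0])

```text
time: 24.42
eef_pos: [0.4976, -0.0186, 0.135]
tcp_rot: [0.019, 1.0, 0.0, -0.0]
contact_force: [-0.7, -0.9, -1.5]
opening: 0.368
finger_force: 22.2
```

Emit:
arm_command(steps=[20, 0, 0, 0.08, 0, 20, 0, 0, 0, 0])

```text
time: 24.58
eef_pos: [0.4976, -0.0187, 0.1329]
tcp_rot: [0.019, 1.0, 0.0, -0.0]
contact_force: [-0.2, -0.1, -1.6]
opening: 0.36
finger_force: 22.2
```

Emit:
arm_command(steps=[20, 0, 0, 0.08, 0, 20, 0, 0, 0, 0])

```text
time: 24.75
eef_pos: [0.4975, -0.0187, 0.1308]
tcp_rot: [0.019, 1.0, 0.0, -0.0]
contact_force: [-0.2, 0.1, -1.5]
opening: 0.365
finger_force: 22.2
```

Emit:
arm_command(steps=[20, 0, 0, 0.1, 0, 20, 0, 0, 0, 0])

```text
time: 24.92
eef_pos: [0.4979, -0.0188, 0.1285]
tcp_rot: [0.019, 1.0, -0.0, 0.0]
contact_force: [0.7, 0.0, -0.1]
opening: 0.366
finger_force: 22.3
```

Emit:
arm_command(steps=[20, 0, 0, 0.1, 0, 20, 0, 0, 0, 0])

```text
time: 25.08
eef_pos: [0.4988, -0.0188, 0.1271]
tcp_rot: [0.019, 1.0, -0.0, 0.001]
contact_force: [1.0, 0.1, 3.8]
opening: 0.363
finger_force: 22.6
```

Emit:
arm_command(steps=[20, 0, 0, 0.1, 0, 20, 0, 0, 0, 0])

```text
time: 25.25
eef_pos: [0.4998, -0.019, 0.1252]
tcp_rot: [0.02, 1.0, -0.0, 0.003]
contact_force: [2.9, 0.5, 5.2]
opening: 0.364
finger_force: 23.0
```

Contact and rotating. Continue down.

Emit:
arm_command(steps=[20, 0.02, 0, 0.1, 0, 20, 0, 0, 0, 0])

```text
time: 25.42
eef_pos: [0.5004, -0.0192, 0.1235]
tcp_rot: [0.02, 1.0, -0.001, 0.004]
contact_force: [4.3, 0.4, 6.8]
opening: 0.361
finger_force: 23.4
```

Emit:
arm_command(steps=[20, 0.02, 0, 0.1, 0, 20, 0, 0, 0, 0])

```text
time: 25.58
eef_pos: [0.5009, -0.0193, 0.1217]
tcp_rot: [0.02, 1.0, -0.001, 0.006]
contact_force: [4.7, 1.0, 5.6]
opening: 0.363
finger_force: 23.8
```

Emit:
arm_command(steps=[20, 0.02, 0, 0.1, 0, 20, 0, 0, 0, 0])

```text
time: 25.75
eef_pos: [0.5013, -0.0194, 0.1198]
tcp_rot: [0.02, 1.0, -0.001, 0.007]
contact_force: [7.0, 0.5, 7.8]
opening: 0.363
finger_force: 24.2
```

Emit:
arm_command(steps=[20, 0, 0, 0.1, 0, 20, 0, 0, 0, 0])

```text
time: 25.92
eef_pos: [0.5015, -0.0195, 0.1173]
tcp_rot: [0.02, 1.0, -0.001, 0.007]
contact_force: [7.7, 0.7, 7.1]
opening: 0.369
finger_force: 24.6
```

Emit:
arm_command(steps=[20, 0, 0, 0.1, 0, 20, 0, 0, 0, 0])

```text
time: 26.08
eef_pos: [0.5017, -0.0195, 0.1149]
tcp_rot: [0.02, 1.0, -0.001, 0.007]
contact_force: [8.3, -0.2, 7.1]
opening: 0.363
finger_force: 25.0
```

```bash
python3 - <<'E'
from h import *
im=ctrl.read_camera("scene"); g=cv2.cvtColor(im,cv2.COLOR_RGB2GRAY)
for d in(.046,0): hole(im,proj("scene",C0+d*EX),4)
p=proj("scene",C0+.115*EX); x,y=p.astype(int); print(p,ctrl.get_state()["wrist_torque"]); print(g[y-8:y+9,x-9:x+10])
E
```

```text
blob 23 [262. 196.] [45.5 -0. ]
  blob 3 [247.3 208.3] [ 3.9 15.1]
  blob 24 [251.2 212.4] [-0.4  0.4]
[277.81489077 171.67563534] [ 0.05672056 -1.12742882  0.01425175]
[[ 69 135  37  24  19  16  19   7 154 146 109 254 184  81  20  32  25  26
   33]
 [ 77 135  37  15  27  26  22  19  79 122 233 172 157  88  18  30  28  27
   24]
 [ 72 130  40  14  22  23  20   9  67 141 255 143 158 126  17  25  24  31
   25]
 [ 79 129  47  16  28  13   3  61  98 124 148 117 126 157  11  26  26  23
   33]
 [ 73 129  44  16   8  34  93 126 123 123 117 120 127  82  36  17  31  28
   20]
 [ 77 129  42   1  32 128 124 124 125 124 125 121 126  60 122  68  44  28
   33]
 [ 69 135  37   2  96 129 119 127  93  62  64  96 124  52 126 120  90  18
   24]
 [ 76 132  41  32 131 124 124  76  55  55  52  55 110  56 119 116  98  24
   32]
 [ 78 132  31  94 129 121 127  67  56  56  54  44 136  61 118 119  74  13
   22]
 [ 63 130  31  97 121 119 119  81  44  52  84  98 128  58 117 116  63  25
   36]
 [ 97 128  31  73 124 119 120 119 117 118 123 121 125  55 118 119  71  21
   33]
 [132 123  31  43 133 123 122 119 124 120 118 119 129  55 122 119  65  28
   34]
 [153 111  48   0  88 114 123 119 123 120 120 124 123  53 118 116  68  21
   28]
 [134 122 115 118  97  89 107 108 110 115 107 114 112  51 119 117  64  26
   24]
 [121 113 117 124 126  89  92 102  99 105 108 107 109  54 121 112  64  23
   24]
 [117 112 114 122 122 103  94 101 103 105 109 110 115  55 121 118  60  20
   19]
 [115 117 120 120 123  99  82  97 102 100 109 109 111  55 119 115  81  34
   33]]
```

Emit:
arm_command(steps=[20, 0.03, 0, 0.06, 0, 20, 0, 0, 0, 0])

```text
time: 26.3
eef_pos: [0.5014, -0.0195, 0.1137]
tcp_rot: [0.02, 1.0, -0.001, 0.008]
contact_force: [8.7, 1.0, 6.4]
opening: 0.364
finger_force: 25.2
```

Emit:
arm_command(steps=[20, 0.03, 0, 0.06, 0, 20, 0, 0, 0, 0])

```text
time: 26.47
eef_pos: [0.501, -0.0196, 0.1124]
tcp_rot: [0.02, 1.0, -0.001, 0.009]
contact_force: [10.2, -0.7, 7.5]
opening: 0.365
finger_force: 25.5
```

```bash
python3 - <<'E'
from h import *
im=ctrl.read_camera("scene"); hole(im,proj("scene",C0+.115*EX),4); print(rel((277.3,171.2)),ctrl.get_state()["wrist_torque"])
E
```

```text
blob 9 [281.1 172. ] [117.5  -8.1]
  blob 18 [277.  171.5] [114.6   2.1]
(array([115.6,   1.9]), array([ 0.5044, -0.02  ,  0.1328])) [ 0.06429754 -1.36626105 -0.01189376]
```

Emit:
arm_command(steps=[20, -0.14, 0.03, 0.07, 0, 20, -0.14, 0.03, 0.07, 0, 20, 0, 0, 0, 0])

```text
time: 26.77
eef_pos: [0.5046, -0.0181, 0.107]
tcp_rot: [0.019, 1.0, -0.001, 0.003]
contact_force: [2.2, 0.3, 7.0]
opening: 0.36
finger_force: 26.0
```

Emit:
arm_command(steps=[20, -0.14, 0, 0.075, 0, 20, -0.1, 0, 0.06, 0, 20, 0, 0, 0, 0])

```text
time: 27.02
eef_pos: [0.5104, -0.0179, 0.1037]
tcp_rot: [0.02, 1.0, -0.0, 0.003]
contact_force: [1.4, 0.7, 7.2]
opening: 0.363
finger_force: 26.0
```

```bash
python3 - <<'E'
from h import *
im=ctrl.read_camera("scene"); hole(im,proj("scene",C0+.1*EX),6); hole(im,proj("scene",C0+.046*EX),3);hole(im,proj("scene",C0),3)
E
```

```text
blob 31 [269.6 174.2] [101.3  15.3]
  blob 23 [279.6 177.7] [103.3 -12.9]
  blob 19 [275. 177.] [100.2  -1.5]
  blob 1 [272. 183.] [83.9 -3.5]
  blob 23 [262.5 195.7] [46.7 -0.7]
  blob 23 [251.3 212.4] [-0.4  0.1]
```

Emit:
arm_command(steps=[20, -0.1, -0.03, 0.05, 0, 20, 0, 0, 0, 0])

```text
time: 27.23
eef_pos: [0.5126, -0.0185, 0.1023]
tcp_rot: [0.02, 1.0, 0.0, 0.003]
contact_force: [1.6, 1.7, 8.5]
opening: 0.366
finger_force: 26.1
```

Emit:
arm_command(steps=[20, -0.08, 0, 0.045, 0, 20, 0, 0, 0, 0])

```text
time: 27.4
eef_pos: [0.5146, -0.0186, 0.1012]
tcp_rot: [0.02, 1.0, 0.0, 0.003]
contact_force: [0.8, 1.8, 7.7]
opening: 0.362
finger_force: 26.1
```

```bash
python3 - <<'E'
from h import *
im=ctrl.read_camera("scene"); hole(im,proj("scene",C0+.095*EX),5); hole(im,proj("scene",C0+.046*EX),3);hole(im,proj("scene",C0),3)
E
```

```text
blob 10 [268.9 175.2] [98.2 15.3]
  blob 10 [278.  179.5] [ 97.6 -12. ]
  blob 19 [273.7 178.5] [95.6 -0.9]
  blob 2 [268.  182.5] [81.   6.4]
  blob 1 [270. 184.] [79.7 -0.5]
  blob 1 [276. 184.] [ 85.7 -14.1]
  blob 16 [262.1 195.7] [46.3  0.2]
  blob 1 [265. 198.] [44.3 -9.7]
  blob 23 [251.3 212.4] [-0.4  0.1]
```

Emit:
arm_command(steps=[20, -0.06, 0, 0.035, 0, 20, 0, 0, 0, 0])

```text
time: 27.62
eef_pos: [0.516, -0.0187, 0.1004]
tcp_rot: [0.02, 1.0, 0.0, 0.003]
contact_force: [0.5, 1.2, 7.4]
opening: 0.363
finger_force: 26.2
```

Emit:
arm_command(steps=[20, -0.04, 0, 0.02, 0, 20, 0, 0, 0, 0])

```text
time: 27.78
eef_pos: [0.5169, -0.0187, 0.0999]
tcp_rot: [0.02, 1.0, 0.0, 0.002]
contact_force: [1.2, 1.3, 8.2]
opening: 0.361
finger_force: 26.2
```

Emit:
arm_command(steps=[20, -0.03, 0, 0.02, 0, 20, 0, 0, 0, 0])

```text
time: 27.95
eef_pos: [0.5176, -0.0188, 0.0994]
tcp_rot: [0.02, 1.0, 0.0, 0.002]
contact_force: [0.8, 1.2, 8.4]
opening: 0.364
finger_force: 26.2
```

```bash
python3 - <<'E'
from h import *
im=ctrl.read_camera("scene"); hole(im,proj("scene",C0+.092*EX),4); hole(im,proj("scene",C0+.046*EX),3);hole(im,proj("scene",C0),3)
E
```

```text
blob 1 [269. 176.] [96.5 13.9]
  blob 8 [277.  180.5] [ 94.4 -11.2]
  blob 21 [273.  179.8] [92.  -1.2]
  blob 17 [262.4 195.9] [46.1 -0.8]
  blob 23 [251.3 212.4] [-0.4  0.1]
```

Emit:
arm_command(steps=[20, -0.03, 0, 0.017, 0, 20, 0, 0, 0, 0])

```text
time: 28.17
eef_pos: [0.5182, -0.0188, 0.0991]
tcp_rot: [0.02, 1.0, 0.0, 0.002]
contact_force: [0.1, 0.1, 8.6]
opening: 0.369
finger_force: 26.3
```

Emit:
arm_command(steps=[20, -0.03, 0, 0.017, 0, 20, 0, 0, 0, 0])

```text
time: 28.33
eef_pos: [0.5184, -0.0188, 0.0989]
tcp_rot: [0.02, 1.0, 0.0, 0.001]
contact_force: [-2.7, 1.1, 12.0]
opening: 0.36
finger_force: 26.6
```

```bash
python3 - <<'E'
from h import *
im=ctrl.read_camera("scene"); hole(im,proj("scene",C0+.092*EX),4); hole(im,proj("scene",C0+.046*EX),3);hole(im,proj("scene",C0),3)
E
```

```text
blob 1 [269. 176.] [96.5 13.9]
  blob 8 [277.  180.5] [ 94.4 -11.2]
  blob 21 [272.8 180. ] [91.3 -1. ]
  blob 19 [262.1 195.8] [46.   0.2]
  blob 23 [251.1 212.6] [-0.9  0.3]
```

Contact felt (fx falling, motion stopped), with the total at 92.2 mm. Release and retreat.

Emit:
arm_command(steps=[42, 0, 0, 0, 0, 48, 0, 0, 0, 0, 50, 0, 0, 0, 0, 50, 0, 0, 0, 0, 50, 0, 0, -0.1, 0, 50, 0, 0, -0.3, 0, 50, 0, 0, -0.5, 0, 50, 0, 0, -1, 0])

```text
time: 29.05
eef_pos: [0.513, -0.0173, 0.1399]
tcp_rot: [0.019, 1.0, 0.002, -0.006]
contact_force: [0.1, 0.7, 0.3]
opening: 0.505
finger_force: 0.0
```

Emit:
arm_command(steps=[50, 0, 0, -1, 0, 50, 0, 0, -1, 0, 50, 0, 0, -1, 0, 50, 0, 1, -1, 0, 50, 0, 1, 0, 0, 50, 0, 1, 0, 0, 50, 0, 1, 0, 0, 50, 0, 1, 0, 0])

```text
time: 29.72
eef_pos: [0.5202, 0.1078, 0.2427]
tcp_rot: [0.019, 1.0, 0.0, -0.002]
contact_force: [0.1, -0.9, 1.0]
opening: 0.501
finger_force: 0.0
```

```bash
python3 - <<'E'
from h import *
im=ctrl.read_camera("scene"); hole(im,proj("scene",C0+.092*EX),4); hole(im,proj("scene",C0+.046*EX),4);hole(im,proj("scene",C0),4)
o=cv2.imread("pics/scene0.png")[:,:,::-1]; d=(np.abs(im.astype(int)-o).max(2)>60).astype(np.uint8)
n,l,st,ce=cv2.connectedComponentsWithStats(d); print([(st[k].tolist()) for k in range(1,n) if st[k,4]>25])
E
```

```text
blob 1 [269. 176.] [96.5 13.9]
  blob 23 [272.8 180.1] [91.1 -1. ]
  blob 1 [277. 184.] [ 86.7 -16.4]
  blob 23 [262. 196.] [45.5 -0. ]
  blob 3 [247.3 208.3] [ 3.9 15.1]
  blob 24 [251.  212.3] [-0.4  0.9]
[[297, 0, 11, 36, 58], [326, 0, 38, 10, 132], [405, 0, 49, 53, 1436], [399, 0, 93, 104, 2659], [351, 10, 8, 41, 71], [333, 29, 17, 13, 46], [310, 46, 45, 50, 807], [333, 119, 21, 36, 224], [311, 130, 3, 17, 34], [200, 162, 21, 18, 273], [256, 179, 33, 40, 336], [251, 185, 13, 19, 75], [370, 262, 29, 26, 556]]
```

```bash
python3 -c "
from plant import ctrl
print(ctrl.sign_off())"
```

```text
the job is handed in; nothing more can be done
None
```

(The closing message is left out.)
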